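Move the lift-off guard door to the bay that holds the objective

TASK

The guard door hangs on the empty sample bay; move it to the other bay, the one with the objective inside. Pull up the sprung hinge pin of the door's bay and turn its T-handle to park it up, lift the door off by its handle, keep it upright and stand it closed in front of the other bay with its hinge foot over the stub on the sill, then turn that bay's parked hinge pin back and let it spring fully down into the top of the door. Do not push the other things on the table about.

Things in the scene. Friction and masses are not known exactly. Their poses are not given: they have to be found in the camera images.
- bay_a: Empty fixed sample bay with the door on it at the start: aluminium box, open in front, its front turned mostly to the robot's left. Origin on the table; x to the back, y left seen from the front, z up. Base plate x -90..+60, y -75..+75 mm, 10 mm thick; walls x -38..+56; roof x -84..+60, 137 to 145 mm above the table. Upright hinge axis at x -55, y +45 mm.
- bay_b: The bay that shall get the door: same shape, sizes and frame as bay_a, fixed, open in front; a microscope objective stands inside (fixed). Its hinge pin is parked up at the start.
- door: Loose guard door, about 0.25 kg: white frame, clear panes, 105 mm high, 14 mm thick (bottom rail 24 mm), square hinge barrel 26x26 mm at its left. Origin on the hinge axis at the barrel's underside; axes as the bay's when closed; spans y -103..+13 mm. Closed on a bay it rests on the base plate, 10 mm above the table, its top 22 mm under the roof.
- door_handle (a point): Grip point on the door's handle, an upright black fin 12 mm thick (along the door's y: pinch it so), 50 mm high, 46 mm out from the face; x -39, y -45, z +60 mm in the door's frame, at mid-height. The roof overhangs the face by 22 mm, so a gripper must lean back to the front, 30 to 45 degrees from vertical. Axes are the door's.
- door_foot (a point): Centre of the hole in the underside of the door's hinge barrel (the door's origin): 14 mm across, 14 mm deep; it drops over the bay's stub.
- door_top (a point): Centre of the like hole in the top of the hinge barrel, 105 mm above door_foot; it takes the hinge pin.
- bay_a_seat (a point): Foot of the stub on bay_a's sill, on its hinge axis, 10 mm above the table: 9 mm across, 7.5 mm high, tapered tip. The door must be lifted 8 to 17 mm to come off it under the roof and the parked pin, then moved out to the front. Axes are the bay's.
- bay_b_seat (a point): The same stub on bay_b: the door's foot hole goes over it (2.5 mm clearance all round).
- pin_a (a joint): Height in m of bay_a's hinge pin: 0 home (the 8 mm pin reaches 10 mm into the door's top), 0.034 fully pulled. A spring drives it down, 5 N at home, 8 N up. From 0.028 up its cross-bar clears the two guide cheeks on the roof (steel blocks each side of the slot, along the bay's x, tops 173 mm above the table); with the handle turned it rests on them, parked, at about 0.026.
- grip_a (a joint): Turn in rad of bay_a's T-handle about the hinge axis, anticlockwise from above: 0 (stop) = bar along the slot and the bay's y, the only direction in which the pin goes down (within 0.1); 1.3 (stop). Beyond about 0.6 the pin is safely parked. Stays where left.
- pin_b (a joint): The same for bay_b's hinge pin; it starts parked, about 0.026.
- grip_b (a joint): The same for bay_b's T-handle; it starts between 0.9 and 1.25. Turned back to 0 the spring can drive the pin down.
- tbar_a (a point): Centre of bay_a's T-handle, a black bar on top of the hinge pin: 50 mm long along its own y, 12 mm thick along its own x (pinch it so), 28 mm high; 193 mm above the table when home. Below it a stem and a 40 mm cross-bar parallel to it.
- tbar_b (a point): The same for bay_b's T-handle; about 220 mm above the table while parked.
- label_box: Bystander: yellow carton 56x34x76 mm standing behind the gap between the bays; origin under its centre, as for all bystanders.
- swab_jar: Bystander: clear jar of swabs, 58 mm across, 120 mm high, in front of the gap between the bays.
- calculator: Bystander: pocket calculator 118x70x14 mm, lying towards the front left.
- wash_bottle: Bystander: squeeze bottle with bent spout, 62x87x199 mm, at the left.
- wafer_box: Bystander: round flat wafer box 129 mm across, 20 mm high, at the left.
- objective_can: Bystander: black canister 41 mm across, 65 mm high, at the left.
- chip_box: Bystander: flat sample box 67x62x19 mm with a clear lid, towards the front right.
There are look-alikes about, which are no part of the job. What is shaped like the door but purple is not meant.

How it is judged:
By the outcome, as a careful person would: the job done as asked, in the order asked, and still so for the second after the job is handed in, with the robot touching nothing.
It also fails if it takes over 72 s, if anything falls off the work surface, if the arm or the gripper's body presses on something with over 40 N, if the wrist force passes 120 N, or if a joint passes its speed limit or range.

ROBOT

A 6-joint arm with a two-finger parallel gripper is mounted at the origin on a cart in front of the work surface, level with it; the furniture and walls round the work are solid. World frame = base frame: x ahead of the robot, y to its left, z up, the work surface at z = 0. Lengths are in mm, angles in rad, forces in N, time in s.
With the tool pointing down it reaches from about 350 to 975 mm from the base axis. Payload 7.1 kg.
Tool frame: the origin (TCP) lies midway between the tips of the shut fingers; the grasp point (between the pads) lies 19 mm behind it (ctrl.grip_depth is the distance from the TCP to the grasp point, in mm); z points along the fingers, y is the line along which they close (so a half turn about z gives the same grasp; the last joint's range is limited). The gripper opens to 88 mm and grips with 3 to 60 N. Pads are 20 mm wide; open, the fingers measure 115 mm over their backs; the gripper's body (75 mm by 178 mm) begins 61 mm behind the grasp point.
Start: joints at [1.325, 0.423, 1.63, -0, 1.089, -0.019], TCP at [140.507, 608.985, 222.675] pointing down, gripper open.
Joint ranges: [-3, 3], [-0.9, 2.11], [0.09, 2.58], [-1.31, 4.45], [0.11, 2.69], [-2.54, 2.54]. Speed limits (rad/s): [2.39, 2.39, 3.01, 3.14, 3.14, 3.14].

INTERFACE

Orientations are given as a rotation vector (axis times angle).
In Python, from workcell import get_obs, vision, ctrl gives the robot as it stands.
- The arm moves only by the tool step_arm, never from a script. Its argument "plan" is a list of rows, each a list of 7 numbers: the opening, from -1 (shut) to 1 (fully open), then the shift along the tool's x, y, z as a fraction of full scale, then the turn, a rotation vector about the tool's x, y, z as a fraction of full scale. In form: [[fingers, dx, dy, dz, wx, wy, wz], ...]. A call has 1 to 20 rows; each row shifts and turns the commanded pose from where the row before left it, along the tool's axes as they then stand; what a row does not reach is not made up. Full scale, the value 1, is 50 mm for a shift and 0.12 rad for a turn. A row lasts 1/8 s, in which the tool goes at most 62.5 mm and 10.7 degrees, less where a joint would pass 70% of its speed; a pose out of reach is approached as far as the arm can. A call with a number of a shift or a turn outside -1 to 1 is refused whole. A call with a gripper value outside its range is refused whole. The fingers move at their own pace and stop on an object; the grip force is fixed at half the most. Time passes only in rows, so rows that do not move let the fingers close. It gives the time, the measured TCP pose, the force, the opening and the grip force at its end, in the units of the state.
- get_obs(): the state, without advancing time (a new reading comes with each control period).
- vision.get_image(name): name is "side" or "top"; returns a dict with "pixels" (480x640x3 uint8, red, green, blue), "depth" (480x640 float32, mm along the optical axis (not along the pixel's ray), 0 where there is no reading), "fx", "fy", "cx", "cy" (pixels), "T" (4x4, takes a point from camera to world coordinates). Camera axes: x right, y down, z forward; pixel columns grow to the right and rows downward; lengths in mm; the calibration is good to about 2 mm. A picture is of the moment at which its call begins.
- ctrl.close_job(): hands the job in; it is judged then, once.
The state is a dict: "t": time; "qpos": joint angles; "qvel": joint speeds; "joint_torque": joint torques, N m; "ee_pos": TCP position; "orientation": TCP orientation; "ft_force": force on the tool from outside, world axes, zero at the start; "moment": the same for the moment, N m; "width": finger opening in mm; "grasp_force": force on a finger pad.
Only numpy, scipy, OpenCV 4.12 (cv2) and the standard library are available. Lean on these libraries where they do the work, as an engineer would, in place of code of your own. Each camera call takes 0.05 s, during which the arm holds its last target. There are 200 camera calls.

## Working session

There is one attempt and no reset: what is moved stays moved. The work goes in short steps, Python scripts to look and compute and a tool call to move; the robot and the scene stay as the last step left them, time stands still between calls to the robot, and variables do not carry over. Pictures are saved under pics/ and viewed, at most 10 in all, crops included, and the job is handed in when it is done.

Besides the shell and the picture viewer there is one more tool, called after "Call:" as name(argument=value, ...), one argument or row to a line, values as JSON. step_arm: Moves the arm, as the interface text tells. Its arguments: {"type":"object","properties":{"plan":{"type":"array","items":{"type":"array","items":{"type":"number","minimum":-1,"maximum":1}}}},"required":["plan"]}

```bash
mkdir -p pics; ls
cat > h.py <<'E'
import numpy as np,cv2
from scipy.spatial.transform import Rotation as R
from workcell import get_obs, vision, ctrl
def cloud(im):
    d=im["depth"];v,u=np.mgrid[:d.shape[0],:d.shape[1]]
    P=np.stack([(u-im["cx"])/im["fx"]*d,(v-im["cy"])/im["fy"]*d,d],-1)
    W=P@im["T"][:3,:3].T+im["T"][:3,3]; W[d==0]=np.nan
    return W
E
python3 - <<'E'
from h import *
for n in("side","top"):
    im=vision.get_image(n); cv2.imwrite(f"pics/{n}0.png",im["pixels"][...,::-1]); np.savez(f"{n}0.npz",**im)
    print(n,im["fx"],im["T"].round(2).tolist())
print(get_obs())
E
```

```text
pics
side 601.3971150791486 [[-0.99, -0.08, 0.1, 369.49], [-0.12, 0.55, -0.83, 1410.48], [0.01, -0.83, -0.55, 1095.02], [0.0, 0.0, 0.0, 1.0]]
top 565.9194188373866 [[-0.0, -0.99, 0.14, 335.6], [-1.0, 0.0, 0.01, -5.64], [-0.01, -0.14, -0.99, 1445.15], [0.0, 0.0, 0.0, 1.0]]
{'t': 0.1, 'qpos': array([ 1.32499188e+00,  4.23740288e-01,  1.63059515e+00, -2.63189894e-05,
        1.08862194e+00, -1.90288923e-02]), 'qvel': array([ 0.00123955, -0.00115715, -0.00136333, -0.00028057,  0.00068196,
       -0.00046504]), 'joint_torque': array([ 5.49223932e-04, -5.45613062e+01, -2.74325520e+01,  6.45018672e-02,
        1.87304348e-02, -4.56034434e-05]), 'ee_pos': array([140.40084242, 608.51263174, 222.00174999]), 'orientation': array([-3.55418470e-01, -3.12126427e+00,  2.12966356e-03]), 'ft_force': array([-0.0208688 , -0.6158023 ,  0.03933704]), 'moment': array([ 0.0057991 , -0.04040302, -0.02350196]), 'grasp_force': 0.0, 'width': 87.58193487746297}
```

View pics/top0.png

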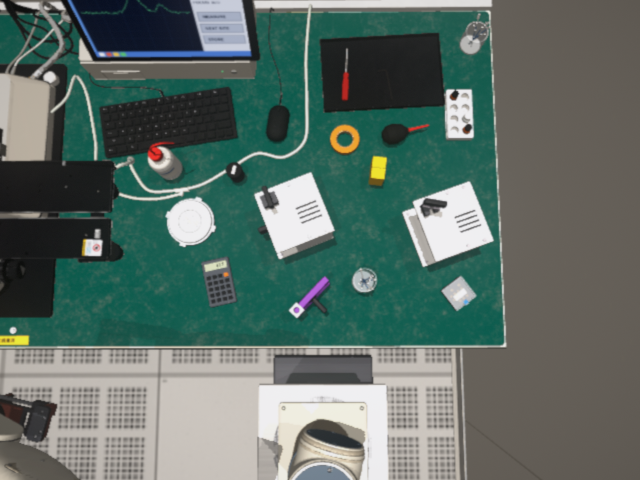

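View pics/side0.png

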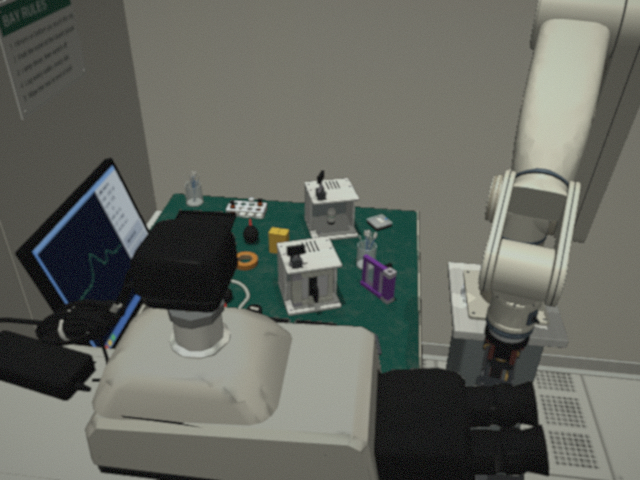

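The top view shows bay A's roof around (295,215), with its T-handle at (268,198) and the door handle at (263,230). Bay B's roof is around (448,224), with its T-handle at (433,207). Both fronts face image left (world +y).

```bash
cat > m.py <<'E'
from h import *
def roof(W,px,box):
    u0,u1,v0,v1=box
    m=np.zeros(W.shape[:2],bool); m[v0:v1,u0:u1]=True
    z=W[...,2]; s=m&(abs(z-145)<9)
    n,l,st,_=cv2.connectedComponentsWithStats(s.astype(np.uint8))
    k=1+np.argmax(st[1:,4]); P=W[l==k]
    r=cv2.minAreaRect(P[:,:2].astype(np.float32)); 
    return P,r
E
python3 - <<'E'
from m import *
im=dict(np.load("top0.npz")); W=cloud(im)
ta=W[300:330,200:260,2]; print("table z",np.nanmedian(ta))
for nm,b in(("a",(245,345,165,265)),("b",(395,505,175,275))):
    P,r=roof(W,None,b); print(nm,len(P),np.median(P[:,2]),r)
    u0,u1,v0,v1=b; Q=W[v0:v1,u0:u1].reshape(-1,3)
    for lo,hi in((155,180),(180,200),(200,212),(212,260)):
        q=Q[(Q[:,2]>lo)&(Q[:,2]<hi)]; 
        if len(q)>3: print(lo,hi,len(q),np.median(q,0).round(1),[ [np.round(x,1) for x in y] if not np.isscalar(y) else round(y,1) for y in cv2.minAreaRect(q[:,:2].astype(np.float32))])
for nm,b in(("a",(245,345,165,265)),("b",(395,505,175,275))):
    c=im["pixels"][b[2]:b[3],b[0]:b[1]]; c=cv2.resize(c,(400,400),interpolation=cv2.INTER_CUBIC); 
    big=c if nm=="a" else np.hstack([big,c])
cv2.imwrite("pics/ab.png",big[...,::-1])
E
```

```text
table z 1.4374453887960499
a 3654 144.3113556364766 ((559.1851806640625, 65.19934844970703), (150.90652465820312, 144.09799194335938), 21.5926456451416)
155 180 135 [583.2 119.5 172.1] [[np.float64(581.9), np.float64(120.6)], [np.float64(34.1), np.float64(36.0)], 19.7]
180 200 11 [562.9 113.2 190.9] [[np.float64(579.0), np.float64(119.1)], [np.float64(37.1), np.float64(11.7)], 21.4]
200 212 111 [584.9 120.6 205.6] [[np.float64(584.7), np.float64(121.3)], [np.float64(49.9), np.float64(11.6)], 21.9]
212 260 6 [588.3 124.3 212.6] [[np.float64(592.9), np.float64(124.2)], [np.float64(24.1), np.float64(4.8)], 11.8]
b 3641 143.96563195632575 ((537.1768188476562, -303.7165222167969), (150.41249084472656, 145.57086181640625), 19.401626586914062)
155 180 105 [ 558.8 -240.2  171.2] [[np.float64(564.5), np.float64(-247.9)], [np.float64(27.8), np.float64(36.0)], 19.4]
180 200 16 [ 561.1 -248.3  182.1] [[np.float64(561.6), np.float64(-250.8)], [np.float64(32.1), np.float64(3.6)], 80.0]
200 212 13 [ 560.1 -241.1  209.1] [[np.float64(560.7), np.float64(-246.7)], [np.float64(48.2), np.float64(5.1)], 73.6]
212 260 162 [ 563.5 -247.5  230.2] [[np.float64(565.0), np.float64(-248.3)], [np.float64(49.1), np.float64(12.9)], 78.4]
```

View pics/ab.png

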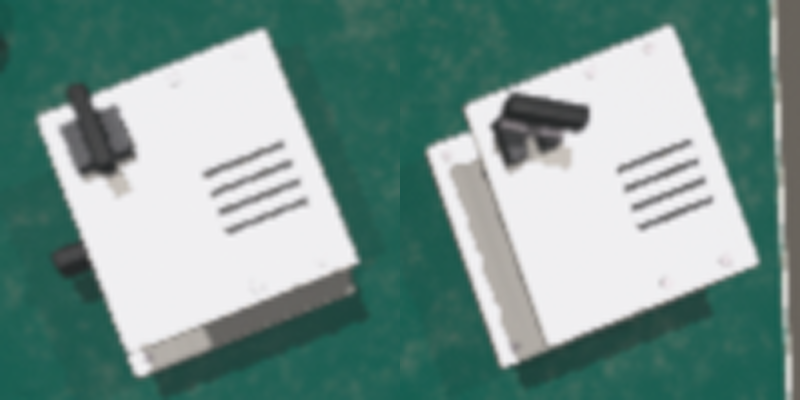

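The zoom shows both T-handles. A's bar lies along bay y with its pin home, and B's is turned about 1.03 rad. For both bays the hinge point predicted from the roof rectangle agrees with the measured handle centre to within 0.5 mm. Next I'll refine those poses and check the obstacles.

Run:
```python
from m import *
acc={"a":[],"b":[]}
for i in range(8):
    im=vision.get_image("top"); W=cloud(im)
    for nm,b in(("a",(245,345,165,265)),("b",(395,505,175,275))):
        P,r=roof(W,None,b); th=np.radians(r[2]); c=np.array(r[0])
        yb=np.array([np.cos(th),np.sin(th)]); xb=np.array([yb[1],-yb[0]])
        h=c-43*xb+45*yb; acc[nm].append([*h,r[2]])
bays={}
for k in acc: print(k,np.mean(acc[k],0).round(2),np.std(acc[k],0).round(2)); bays[k]=np.median(acc[k],0)
np.savez("bays.npz",**bays)
def T(h): 
    th=np.radians(h[2]);yb=np.array([np.cos(th),np.sin(th)]);xb=np.array([yb[1],-yb[0]]);return xb,yb
# jar, decoy boxes
for nm,(u0,u1,v0,v1) in dict(jar=(348,382,264,298),decoy=(285,335,272,320),yellow=(365,390,150,190),wafer=(160,220,195,250),calc=(198,240,255,310),bottle=(143,186,138,184)).items():
    Q=W[v0:v1,u0:u1].reshape(-1,3);q=Q[Q[:,2]>10]
    print(nm,np.nanmin(q,0).round(),np.nanmax(q,0).round())
    if nm in("jar","decoy"):
        for k in "ab":
            xb,yb=T(bays[k]); d=q[:,:2]-bays[k][:2]; print("  in hinge",k,"x",np.percentile(d@xb,[1,99]).round(),"y",np.percentile(d@yb,[1,99]).round())
# tall stuff
m=(W[...,2]>150)&(W[...,0]>200); v,u=np.where(m)
lab=cv2.connectedComponentsWithStats(m.astype(np.uint8))
for i in range(1,lab[0]):
    if lab[2][i,4]>60: q=W[lab[1]==i]; print(lab[2][i],np.percentile(q,1,axis=0).round(),np.percentile(q,99,axis=0).round())
```

```text
a [585.06 121.67  21.58] [0.19 0.07 0.06]
b [ 565.36 -248.5    19.43] [0.18 0.31 0.17]
jar [ 376. -150.   11.] [435. -73. 121.]
  in hinge a x [113. 170.] y [-278. -223.]
  in hinge b x [-220. -163.] y [-131.  -76.]
decoy [316. -16.  10.] [410.  79. 113.]
  in hinge a x [-49.  57.] y [-283. -210.]
  in hinge b x [-382. -277.] y [-140.  -67.]
yellow [ 651. -166.   10.] [ 729. -121.   82.]
wafer [495. 264.  10.] [628. 417.  30.]
calc [343. 209.  10.] [467. 306.  23.]
bottle [660. 344.  10.] [781. 467. 204.]
[   60     0   199    60 10423] [938. 152. 152.] [991. 554. 319.]
[  528     0   112   394 38230] [ 208. -510.  156.] [1003. -505.  581.]
[    0   129   134   134 10879] [444. 455. 204.] [674. 702. 253.]
[149 142  25  12  61] [699. 345. 153.] [718. 401. 203.]
[258 186  21  23 271] [561. 102. 151.] [607. 140. 210.]
[420 198  27  19 311] [ 547. -272.  151.] [ 574. -224.  236.]
```

```bash
cat >> h.py <<'E'
def bay(k):
    h=np.load("bays.npz")[k]; th=np.radians(h[2]); yb=np.array([np.cos(th),np.sin(th),0]); xb=np.array([yb[1],-yb[0],0])
    return np.array([h[0],h[1],0.]),xb,yb,np.array([0,0,1.])
def down(y): # tool down with tool y along y
    z=np.array([0,0,-1.]); return np.stack([np.cross(y,z),y,z],1)
def lean(xb,yb,deg): # door grasp: tool y = s*yb
    a=np.radians(deg); z=np.sin(a)*xb-np.cos(a)*np.array([0,0,1.]); return np.stack([np.cross(yb,z),yb,z],1)
def rel(p1,R1,p0=None,R0=None):
    o=get_obs()
    if p0 is None:p0=o["ee_pos"];R0=R.from_rotvec(o["orientation"]).as_matrix()
    w=R.from_matrix(R0.T@R1).as_rotvec()
    print("turn units",(w/.12).round(2),"| shift units before turn",(R0.T@(p1-p0)/50).round(3)," after turn",(R1.T@(p1-p0)/50).round(3))
E
python3 - <<'E'
from h import *
p,xb,yb,z=bay("a")
g=np.array([0,0,198-19.])
rel(p+[0,0,260],down(xb))
E
```

```text
turn units [-0.    0.   21.15] | shift units before turn [-10.855  -7.496  -0.747]  after turn [ 4.687 12.331 -0.747]
```

Call:
step_arm(
  plan=[
    [1, -0.54, -0.375, -0.04, 0, 0, 0],
    [1, -0.54, -0.375, -0.04, 0, 0, 0],
    [1, -0.54, -0.375, -0.04, 0, 0, 0],
    [1, -0.54, -0.375, -0.04, 0, 0, 0],
    [1, -0.54, -0.375, -0.04, 0, 0, 0],
    [1, -0.54, -0.375, -0.04, 0, 0, 0],
    [1, -0.54, -0.375, -0.04, 0, 0, 0],
    [1, -0.54, -0.375, -0.04, 0, 0, 0],
    [1, -0.54, -0.375, -0.04, 0, 0, 0],
    [1, -0.54, -0.375, -0.04, 0, 0, 0],
    [1, -0.54, -0.375, -0.04, 0, 0, 0],
    [1, -0.54, -0.375, -0.04, 0, 0, 0],
    [1, -0.54, -0.375, -0.04, 0, 0, 0],
    [1, -0.54, -0.375, -0.04, 0, 0, 0],
    [1, -0.54, -0.375, -0.04, 0, 0, 0],
    [1, -0.54, -0.375, -0.04, 0, 0, 0],
    [1, -0.54, -0.375, -0.04, 0, 0, 0],
    [1, -0.54, -0.375, -0.04, 0, 0, 0],
    [1, -0.54, -0.375, -0.04, 0, 0, 0],
    [1, -0.54, -0.375, -0.04, 0, 0, 0],
  ],
)

```text
t: 3.0
ee_pos: [583.0, 121.3, 262.8]
orientation: [0.356, 3.121, 0.0]
ft_force: [0.0, 0.1, 0.0]
width: 87.6
grasp_force: 0.0
```

Call:
step_arm(
  plan=[
    [0, 0, 0, 0, 0, 0, 1],
    [0, 0, 0, 0, 0, 0, 1],
    [0, 0, 0, 0, 0, 0, 1],
    [0, 0, 0, 0, 0, 0, 1],
    [0, 0, 0, 0, 0, 0, 1],
    [0, 0, 0, 0, 0, 0, 1],
    [0, 0, 0, 0, 0, 0, 1],
    [0, 0, 0, 0, 0, 0, 1],
    [0, 0, 0, 0, 0, 0, 1],
    [0, 0, 0, 0, 0, 0, 1],
    [0, 0, 0, 0, 0, 0, 1],
    [0, 0, 0, 0, 0, 0, 1],
    [0, 0, 0, 0, 0, 0, 1],
    [0, 0, 0, 0, 0, 0, 1],
    [0, 0, 0, 0, 0, 0, 1],
    [0, 0, 0, 0, 0, 0, 1],
    [0, 0, 0, 0, 0, 0, 1],
    [0, 0, 0, 0, 0, 0, 1],
    [0, 0, 0, 0, 0, 0, 1],
    [0, 0, 0, 0, 0, 0, 1],
  ],
)

```text
t: 5.5
ee_pos: [582.3, 122.2, 262.7]
orientation: [3.04, 0.794, 0.0]
ft_force: [-0.5, 0.3, -0.4]
width: 43.9
grasp_force: 0.0
```

```bash
cat > ta.py <<'E'
from h import *
p,xb,yb,z=bay("a")
rel(p+[0,0,179],down(xb)); o=get_obs(); print(o["t"],o["ee_pos"],o["qpos"].round(2),o["ft_force"].round(1),o["width"])
E
python3 ta.py
```

```text
turn units [ 0.   -0.    1.12] | shift units before turn [0.042 0.034 1.674]  after turn [0.047 0.028 1.674]
5.5 [582.34012253 122.15716082 262.71466314] [ 0.19  0.34  1.66 -0.    1.14  1.25] [-0.5  0.3 -0.4] 43.89082377972976
```

Call:
step_arm(
  plan=[
    [0, 0.04, 0.03, 0.3, 0, 0, 0.6],
    [0, 0, 0, 0.4, 0, 0, 0.5],
    [0, 0, 0, 0.4, 0, 0, 0],
    [0, 0, 0, 0.35, 0, 0, 0],
    [0, 0, 0, 0.22, 0, 0, 0],
    [0, 0, 0, 0, 0, 0, 0],
    [0, 0, 0, 0, 0, 0, 0],
  ],
)

```text
t: 6.38
ee_pos: [585.3, 121.9, 179.8]
orientation: [3.084, 0.598, 0.002]
ft_force: [0.2, -0.7, -0.7]
width: 43.9
grasp_force: 0.0
```

```bash
python3 ta.py
```

```text
turn units [ 0.   -0.01  0.05] | shift units before turn [-0.007  0.002  0.015]  after turn [-0.007  0.002  0.015]
6.375 [585.32679362 121.91893675 179.76438111] [ 0.19  0.43  1.72 -0.    0.98  1.37] [ 0.2 -0.7 -0.7] 43.93613212564067
```

Call:
step_arm(
  plan=[
    [-1, 0, 0, 0, 0, 0, 0],
    [-1, 0, 0, 0, 0, 0, 0],
    [-1, 0, 0, 0, 0, 0, 0],
    [-1, 0, 0, 0, 0, 0, 0],
    [-1, 0, 0, 0, 0, 0, 0],
    [-1, 0, 0, -0.15, 0, 0, 0],
    [-1, 0, 0, -0.2, 0, 0, 0],
    [-1, 0, 0, -0.2, 0, 0, 0],
    [-1, 0, 0, -0.08, 0, 0, 0],
    [-1, 0, 0, 0, 0, 0, 0],
    [-1, 0, 0, 0, 0, 0, 0],
  ],
)

```text
t: 7.75
ee_pos: [584.9, 121.4, 209.9]
orientation: [3.083, 0.598, -0.0]
ft_force: [3.7, -4.0, -8.4]
width: 11.9
grasp_force: 30.0
```

Call:
step_arm(
  plan=[
    [-1, 0, 0, 0, 0, 0, -0.5],
    [-1, 0, 0, 0, 0, 0, -1],
    [-1, 0, 0, 0, 0, 0, -1],
    [-1, 0, 0, 0, 0, 0, -1],
    [-1, 0, 0, 0, 0, 0, -1],
    [-1, 0, 0, 0, 0, 0, -1],
    [-1, 0, 0, 0, 0, 0, -1],
    [-1, 0, 0, 0, 0, 0, -1],
    [-1, 0, 0, 0, 0, 0, -1],
    [-1, 0, 0, 0, 0, 0, -0.5],
    [-1, 0, 0, 0, 0, 0, 0],
    [-1, 0, 0, 0.06, 0, 0, 0],
    [-1, 0, 0, 0.04, 0, 0, 0],
    [-1, 0, 0, 0, 0, 0, 0],
  ],
)

```text
t: 9.5
ee_pos: [585.6, 121.0, 205.5]
orientation: [2.336, 2.097, 0.0]
ft_force: [4.0, -5.9, -4.1]
width: 11.8
grasp_force: 30.0
```

Call:
step_arm(
  plan=[
    [0, 0, 0, 0, 0, 0, 0],
    [0, 0, 0, 0, 0, 0, 0],
    [0, 0, 0, 0, 0, 0, 0],
    [0, 0, 0, -0.3, 0, 0, 0],
    [0, 0, 0, -0.6, 0, 0, 0],
    [0, 0, 0, -0.6, 0, 0, 0],
    [0, 0, 0, -0.5, 0, 0, 0],
  ],
)

```text
t: 10.38
ee_pos: [585.1, 122.0, 308.2]
orientation: [2.337, 2.098, 0.003]
ft_force: [0.4, -0.4, 0.0]
width: 44.2
grasp_force: 0.0
```

```bash
cat > td.py <<'E'
import sys
from h import *
k=sys.argv[1]; off=np.array(eval(sys.argv[2])); deg=33
p,xb,yb,z=bay(k)
Rt=lean(xb,yb,deg); g=p-39*xb-45*yb+z*(10+66)
tcp=g+19*Rt[:,2]+off[0]*xb+off[1]*yb+off[2]*z
print(tcp); rel(tcp,Rt); o=get_obs(); print(o["t"],o["ee_pos"],o["qpos"].round(2),o["ft_force"].round(1),o["width"])
E
cat > see.py <<'E'
import sys
from h import *
im=vision.get_image(sys.argv[1]); u0,u1,v0,v1=eval(sys.argv[2]); W=cloud(im)
c=cv2.resize(im["pixels"][v0:v1,u0:u1],None,fx=4,fy=4,interpolation=cv2.INTER_CUBIC); cv2.imwrite("pics/"+sys.argv[3],c[...,::-1])
E
python3 - <<'E'
from m import *
p,xb,yb,z=bay("a"); o=get_obs(); R0=R.from_rotvec(o["orientation"]).as_matrix()
# via point: 150 mm straight behind the handle along tool axis, then in
Rt=lean(xb,yb,33); print(np.linalg.det(Rt))
E
python3 td.py a "[-120,0,140]"
python3 td.py a "[0,0,0]"
python3 - <<'E'
from m import *
W=cloud(vision.get_image("top")); Q=W[165:265,245:345].reshape(-1,3); q=Q[(Q[:,2]>218)&(Q[:,2]<245)]
print(len(q),np.median(q,0),cv2.minAreaRect(q[:,:2].astype(np.float32)))
E
```

```text
1.0
[488.54035097 243.41379091 200.06525921]
turn units [-1.15 -4.71 -3.93] | shift units before turn [ 2.204 -2.186  2.161]  after turn [ 3.667 -0.905  0.198]
10.375 [585.13938909 122.03314061 308.24358512] [0.19 0.3  1.61 0.   1.23 0.29] [ 0.4 -0.4  0. ] 44.18223975983777
[532.64548998 131.81299919  60.06525921]
turn units [-1.15 -4.71 -3.93] | shift units before turn [ 0.078 -1.074  4.962]  after turn [ 3.18  -0.905  3.854]
10.375 [585.13938909 122.03314061 308.24358512] [0.19 0.3  1.61 0.   1.23 0.29] [ 0.4 -0.4  0. ] 44.18223975983777
14 [583.23124509 104.52981957 231.81240378] ((584.3881225585938, 104.89309692382812), (9.43249797821045, 6.164315223693848), 14.13375473022461)
```

```bash
python3 td.py a "[-90,0,130]"
```

```text
[499.56663572 215.51359298 190.06525921]
turn units [-1.11 -4.71 -3.94] | shift units before turn [ 1.66  -1.949  2.422]  after turn [ 3.315 -0.935  0.747]
10.425 [586.68140674 122.34807702 311.63725946] [0.19 0.29 1.61 0.   1.23 0.29] [1.5 0.3 2.4] 43.613931974248715
```

Call:
step_arm(
  plan=[
    [0, 0.33, -0.39, 0.1, 0, 0, 0],
    [0, 0.33, -0.39, 0.2, 0, 0, 0],
    [0, 0.33, -0.39, 0.4, 0, 0, 0],
    [0, 0.33, -0.39, 0.6, 0, 0, 0],
    [0, 0.34, -0.39, 0.6, 0, 0, 0],
    [0, 0, 0, 0.5, 0, 0, 0],
    [0, 0, 0, 0, -0.15, -0.6, -0.5],
    [0, 0, 0, 0, -0.15, -0.6, -0.5],
    [0, 0, 0, 0, -0.15, -0.6, -0.5],
    [0, 0, 0, 0, -0.15, -0.6, -0.5],
    [0, 0, 0, 0, -0.15, -0.6, -0.5],
    [0, 0, 0, 0, -0.15, -0.6, -0.5],
    [0, 0, 0, 0, -0.15, -0.6, -0.5],
    [0, 0, 0, 0, -0.1, -0.5, -0.45],
    [0, 0, 0, 0, 0, 0, 0],
    [0, 0, 0, 0, 0, 0, 0],
  ],
)

```text
t: 12.42
ee_pos: [496.1, 215.0, 185.2]
orientation: [1.478, 2.179, -0.441]
ft_force: [-0.2, -0.2, 0.2]
width: 43.7
grasp_force: 0.0
```

```bash
python3 td.py a "[-60,0,50]";python3 td.py a "[0,0,0]"; python3 see.py top "(240,400,140,290)" a1.png;python3 - <<'E'
from m import *
W=cloud(vision.get_image("top")); Q=W[165:265,245:345].reshape(-1,3); q=Q[(Q[:,2]>218)&(Q[:,2]<245)]
print(len(q),np.median(q,0),cv2.minAreaRect(q[:,:2].astype(np.float32)))
E
```

```text
[510.59292047 187.61339505 110.06525921]
turn units [-0.02 -0.01  0.02] | shift units before turn [0.301 0.074 1.596]  after turn [0.303 0.069 1.596]
12.425 [496.06772249 214.95396202 185.24404403] [ 0.69  0.46  1.81 -0.6   1.15  0.64] [-0.2 -0.2  0.2] 43.661928746915315
[532.64548998 131.81299919  60.06525921]
turn units [-0.02 -0.01  0.02] | shift units before turn [-0.163  0.075  3.088]  after turn [-0.159  0.069  3.088]
12.425 [496.06772249 214.95396202 185.24404403] [ 0.69  0.46  1.81 -0.6   1.15  0.64] [-0.2 -0.2  0.2] 43.661928746915315
143 [584.19991627 120.22933161 231.11036557] ((584.9839477539062, 121.57315826416016), (50.352474212646484, 12.787566184997559), 83.53116607666016)
```

View pics/a1.png

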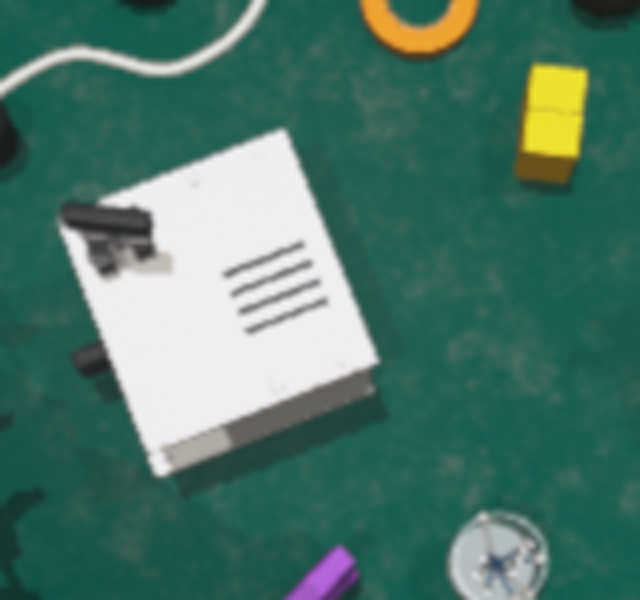

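The picture shows bay A's T-handle parked at crop (105,220), turned 1.08 rad. The fin is at crop (90,357), clear in front of the roof, so I'll approach along the tool axis.

Call:
step_arm(
  plan=[
    [0, -0.08, 0.04, 0.3, 0, 0, 0],
    [0, -0.08, 0.03, 0.4, 0, 0, 0],
    [0, 0, 0, 0.5, 0, 0, 0],
    [0, 0, 0, 0.5, 0, 0, 0],
    [0, 0, 0, 0.4, 0, 0, 0],
    [0, 0, 0, 0.4, 0, 0, 0],
    [0, 0, 0, 0.3, 0, 0, 0],
    [0, 0, 0, 0.26, 0, 0, 0],
    [0, 0, 0, 0, 0, 0, 0],
    [0, 0, 0, 0, 0, 0, 0],
  ],
)

```text
t: 13.78
ee_pos: [533.2, 132.7, 62.0]
orientation: [1.477, 2.178, -0.44]
ft_force: [0.5, 0.1, -0.3]
width: 43.9
grasp_force: 0.0
```

```bash
python3 td.py a "[0,0,0]"; python3 see.py side "(250,390,210,330)" a2.png
```

```text
[532.64548998 131.81299919  60.06525921]
turn units [-0.01 -0.    0.02] | shift units before turn [ 0.011 -0.017  0.039]  after turn [ 0.011 -0.017  0.039]
13.775 [533.23329253 132.68915657  61.9927152 ] [ 0.53  0.64  1.89 -0.77  0.88  0.74] [ 0.5  0.1 -0.3] 43.8678702036684
```

View pics/a2.png

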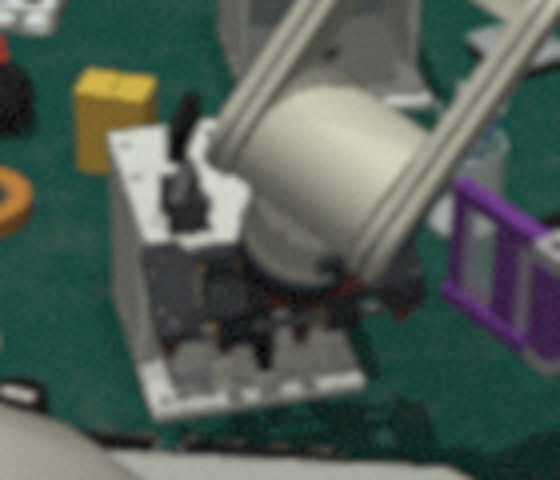

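The side view shows the gripper body at crop (280,280) in front of bay A, leaning back over the fin at (262,345) and clear of the roof and the T-handle. Closing now.

Call:
step_arm(
  plan=[
    [-1, 0, 0, 0, 0, 0, 0],
    [-1, 0, 0, 0, 0, 0, 0],
    [-1, 0, 0, 0, 0, 0, 0],
    [-1, 0, 0, 0, 0, 0, 0],
    [-1, 0, 0, 0, 0, 0, 0],
    [-1, 0, 0, 0, 0, 0, 0],
  ],
)

```text
t: 14.58
ee_pos: [533.1, 132.6, 61.8]
orientation: [1.478, 2.178, -0.44]
ft_force: [-0.3, 2.3, 2.8]
width: 11.9
grasp_force: 30.0
```

```bash
python3 td.py a "[0,0,0]"
```

```text
[532.64548998 131.81299919  60.06525921]
turn units [-0.01 -0.    0.02] | shift units before turn [ 0.011 -0.015  0.035]  after turn [ 0.011 -0.015  0.035]
14.575 [533.14450154 132.5591859   61.84813382] [ 0.53  0.64  1.89 -0.77  0.88  0.74] [-0.3  2.3  2.8] 11.876330742556103
```

Call:
step_arm(
  plan=[
    [-1, -0.04, 0, -0.07, 0, 0, 0],
    [-1, -0.05, 0, -0.07, 0, 0, 0],
    [-1, -0.04, 0, -0.06, 0, 0, 0],
    [-1, 0, 0, 0, 0, 0, 0],
    [-1, 0, 0, 0, 0, 0, 0],
  ],
)

```text
t: 15.2
ee_pos: [533.0, 132.3, 73.6]
orientation: [1.478, 2.178, -0.441]
ft_force: [0.6, -0.2, -3.4]
width: 11.7
grasp_force: 30.0
```

Call:
step_arm(
  plan=[
    [-1, 0.1, 0, -0.065, 0, 0, 0],
    [-1, 0.16, 0, -0.105, 0, 0, 0],
    [-1, 0.2, 0, -0.13, 0, 0, 0],
    [-1, 0.2, 0, -0.13, 0, 0, 0],
    [-1, 0.2, 0, -0.13, 0, 0, 0],
    [-1, 0.2, 0, -0.13, 0, 0, 0],
    [-1, 0.15, 0, -0.1, 0, 0, 0],
    [-1, 0, 0, 0, 0, 0, 0],
    [-1, -0.15, 0, -0.23, 0, 0, 0],
    [-1, -0.25, 0, -0.38, 0, 0, 0],
    [-1, -0.3, 0, -0.46, 0, 0, 0],
    [-1, -0.3, 0, -0.46, 0, 0, 0],
    [-1, -0.3, 0, -0.46, 0, 0, 0],
    [-1, -0.3, 0, -0.46, 0, 0, 0],
    [-1, -0.3, 0, -0.46, 0, 0, 0],
    [-1, -0.2, 0, -0.3, 0, 0, 0],
    [-1, 0, 0, 0, 0, 0, 0],
    [-1, 0, 0, 0, 0, 0, 0],
  ],
)

```text
t: 17.45
ee_pos: [506.7, 198.7, 264.8]
orientation: [1.478, 2.179, -0.443]
ft_force: [-0.9, 0.1, -2.3]
width: 11.7
grasp_force: 30.0
```

```bash
python3 td.py b "[-60,60,190]"; python3 see.py top "(160,360,90,240)" a3.png
python3 - <<'E'
from m import *
im=vision.get_image("top");np.savez("air.npz",**im)
E
```

```text
[ 550.07344541 -159.86601146  250.06525921]
turn units [ 0.15 -0.    0.29] | shift units before turn [-5.695 -1.836  4.058]  after turn [-5.753 -1.564  4.088]
17.45 [506.65967152 198.68521828 264.83423977] [ 0.65  0.35  1.76 -0.58  1.26  0.52] [-0.9  0.1 -2.3] 11.674196328866053
```

View pics/a3.png

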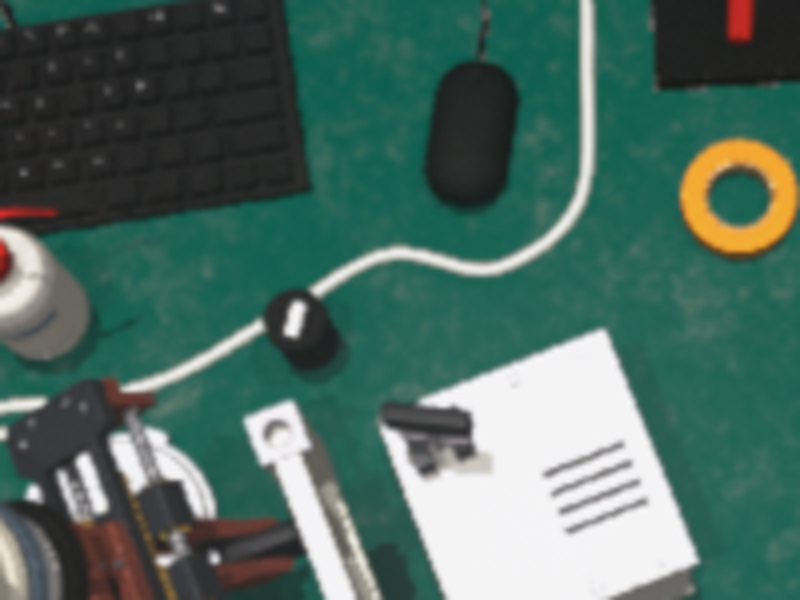

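The door is held upright, clear of bay A. Its top hole is at crop (278,432), full image about (229.5,198). I'll measure that hole and the door's yaw relative to the tool.

```bash
cat > hole.py <<'E'
from m import *
def hole(im,u0,v0,rad,zt):
    W=cloud(im); z=W[...,2]
    m=(abs(z-zt)<6); n,l,st,_=cv2.connectedComponentsWithStats(m.astype(np.uint8))
    v,u=np.mgrid[:480,:640]
    reg=(abs(u-u0)<60)&(abs(v-v0)<60)
    ks=[k for k in range(1,n) if (reg&(l==k)).sum()>100]; k=max(ks,key=lambda k:(reg&(l==k)).sum())
    P=W[l==k]; zt=np.median(P[:,2]); 
    c,s=cv2.minAreaRect(P[:,:2].astype(np.float32))[0:2]
    # hole: dark blob
    g=cv2.resize(cv2.cvtColor(im["pixels"][v0-rad:v0+rad,u0-rad:u0+rad],cv2.COLOR_RGB2GRAY),None,fx=8,fy=8,interpolation=cv2.INTER_CUBIC)
    d=(g<170).astype(np.uint8); nn,ll,ss,cc=cv2.connectedComponentsWithStats(d)
    inner=[i for i in range(1,nn) if ss[i,4]>100]
    def ray(px,zz):
        r=im["T"][:3,:3]@np.array([(px[0]-im["cx"])/im["fx"],(px[1]-im["cy"])/im["fy"],1]); o=im["T"][:3,3]; return o+r*(zz-o[2])/r[2]
    out=[]
    for i in inner:
        px=(cc[i]+.5)/8-.5+[u0-rad,v0-rad]; out.append((px.round(2),ray(px,zt).round(1),ss[i,:].tolist()))
    return P,zt,out
E
python3 - <<'E'
from hole import *
o=get_obs(); im=dict(np.load("air.npz"))
P,zt,out=hole(im,229,198,8,319); print(len(P),zt); [print(x) for x in out]
G=np.array([533.14,132.56,61.85]); p,xb,yb,z=bay("a")
e=p+o["ee_pos"]-G; print("expected hole",e)
d=P[:,:2]-e[:2]; X=d@xb[:2];Y=d@yb[:2]; print("x range barrel",np.percentile(X[Y>-10],[1,99]),"y max",np.percentile(Y,[1,99.5]))
# rail centreline fit
s=(Y<-20); a=np.polyfit(Y[s],X[s],1); print("rail slope deg",np.degrees(np.arctan(a[0])),"x at y=0",a[1], "z slope along y", np.polyfit(Y,P[:,2],1)[0])
b=Y>-8
r=cv2.minAreaRect(np.stack([X,Y],1)[b].astype(np.float32)); print(r)
E
```

```text
428 317.01346176515756
(array([224.47, 191.04]), array([573.4, 195.9, 317. ]), [0, 0, 89, 37, 1759])
(array([235.18, 192.61]), array([570.1, 174.1, 317. ]), [93, 0, 35, 70, 1177])
(array([227.82, 196.54]), array([562. , 188.9, 317. ]), [39, 40, 46, 40, 923])
(array([221.91, 202.  ]), array([550.7, 200.7, 317. ]), [0, 51, 32, 77, 1416])
(array([235.8 , 203.62]), array([547.3, 172.4, 317. ]), [114, 99, 14, 29, 313])
expected hole [558.46693397 187.82424994 202.61468017]
x range barrel [-12.10132055  13.11557219] y max [-101.72206366   12.73371261]
rail slope deg -0.352826057126391 x at y=0 0.2728722605836598 z slope along y 0.0008679600134256593
((0.4931612014770508, 2.610607147216797), (21.207687377929688, 25.4091796875), 89.09910583496094)
```

```bash
cat > tb.py <<'E'
import sys
from h import *
G=np.array([533.14,132.56,61.85]); RG=R.from_rotvec([1.478,2.178,-.440]).as_matrix()
pa,xa,ya,z=bay("a"); pb,xb,yb,_=bay("b")
MA=np.stack([xa,ya,z],1); MB=np.stack([xb,yb,z],1)
for a in sys.argv[1:]:
    off=np.array(eval(a))
    tcp=pb+MB@(MA.T@(G-pa)+off-[.4,.2,0]); Rt=MB@MA.T@RG
    print(tcp.round(1)); rel(tcp,Rt)
o=get_obs(); print(o["t"],o["ee_pos"].round(1),o["qpos"].round(2),o["ft_force"].round(1),o["width"])
E
python3 tb.py "[-60,60,265]"
```

```text
[ 550.3 -158.8  326.8]
turn units [0.15 0.01 0.28] | shift units before turn [-6.518 -1.832  2.758]  after turn [-6.576 -1.564  2.784]
17.55 [506.6 198.7 264.5] [ 0.65  0.35  1.76 -0.58  1.26  0.52] [ 0.2  0.3 -2.6] 11.966228550060313
```

Call:
step_arm(
  plan=[
    [-1, -0.1, 0, -0.15, 0, 0, 0],
    [-1, -0.18, 0, -0.27, 0, 0, 0],
    [-1, -0.2, 0, -0.31, 0, 0, 0],
    [-1, -0.18, 0, -0.27, 0, 0, 0],
    [-1, -0.15, -0.05, 0.1, 0, 0, 0],
    [-1, -0.27, -0.08, 0.17, 0, 0, 0],
    [-1, -0.42, -0.13, 0.27, 0, 0, 0],
    [-1, -0.42, -0.13, 0.27, 0, 0, 0],
    [-1, -0.42, -0.13, 0.27, 0, 0, 0],
    [-1, -0.42, -0.13, 0.27, 0, 0, 0],
    [-1, -0.42, -0.13, 0.27, 0, 0, 0],
    [-1, -0.42, -0.13, 0.27, 0, 0, 0],
    [-1, -0.42, -0.13, 0.27, 0, 0, 0],
    [-1, -0.42, -0.13, 0.27, 0, 0, 0],
    [-1, -0.42, -0.13, 0.27, 0, 0, 0],
    [-1, -0.42, -0.13, 0.27, 0, 0, 0],
    [-1, -0.42, -0.13, 0.27, 0, 0, 0],
    [-1, -0.42, -0.13, 0.27, 0, 0, 0],
    [-1, -0.42, -0.13, 0.27, 0.07, 0, 0.14],
    [-1, -0.25, -0.08, 0.15, 0.08, 0, 0.14],
  ],
)

```text
t: 20.05
ee_pos: [551.9, -176.6, 327.0]
orientation: [1.525, 2.151, -0.453]
ft_force: [-0.6, -0.5, -2.3]
width: 11.8
grasp_force: 30.0
```

Call:
step_arm(
  plan=[
    [-1, 0, 0, 0, 0, 0, 0],
    [-1, 0, 0, 0, 0, 0, 0],
  ],
)

```text
t: 20.3
ee_pos: [552.9, -174.4, 327.5]
orientation: [1.522, 2.152, -0.45]
ft_force: [0.2, 0.8, -3.0]
width: 11.9
grasp_force: 30.0
```

```bash
python3 tb.py "[-60,60,14]" "[-60,60,265]"
```

```text
[ 550.3 -158.8   75.8]
turn units [ 0.01 -0.   -0.01] | shift units before turn [3.    0.055 4.053]  after turn [3.001 0.065 4.052]
[ 550.3 -158.8  326.8]
turn units [ 0.01 -0.   -0.01] | shift units before turn [ 0.268  0.054 -0.158]  after turn [ 0.268  0.054 -0.159]
20.3 [ 552.9 -174.4  327.5] [-0.06  0.17  1.85 -0.65  0.98 -0.07] [ 0.2  0.8 -3. ] 11.922802758384648
```

Call:
step_arm(
  plan=[
    [-1, 0.14, 0.03, -0.08, 0, 0, 0],
    [-1, 0.13, 0.03, -0.08, 0, 0, 0],
    [-1, 0.15, 0, 0.23, 0, 0, 0],
    [-1, 0.25, 0, 0.38, 0, 0, 0],
    [-1, 0.32, 0, 0.5, 0, 0, 0],
    [-1, 0.32, 0, 0.5, 0, 0, 0],
    [-1, 0.32, 0, 0.5, 0, 0, 0],
    [-1, 0.32, 0, 0.5, 0, 0, 0],
    [-1, 0.32, 0, 0.5, 0, 0, 0],
    [-1, 0.32, 0, 0.5, 0, 0, 0],
    [-1, 0.25, 0, 0.37, 0, 0, 0],
    [-1, 0.14, 0, 0.2, 0, 0, 0],
    [-1, 0, 0, 0, 0, 0, 0],
    [-1, 0, 0, 0, 0, 0, 0],
  ],
)

```text
t: 22.05
ee_pos: [551.1, -158.9, 78.2]
orientation: [1.521, 2.152, -0.45]
ft_force: [-0.0, 1.1, -2.9]
width: 12.1
grasp_force: 30.0
```

```bash
python3 tb.py "[-60,60,13]" "[-60,0,13]" "[0,0,13]"; python3 see.py top "(360,520,150,300)" b1.png
python3 - <<'E'
from hole import *
o=get_obs(); im=vision.get_image("top")
# expected hole relative to tool: use tb transform
G=np.array([533.14,132.56,61.85]); pa,xa,ya,z=bay("a"); pb,xb,yb,_=bay("b"); MA=np.stack([xa,ya,z],1); MB=np.stack([xb,yb,z],1)
e=o["ee_pos"]-MB@(MA.T@(G-pa)); W=cloud(im).reshape(-1,3); W=W[np.isfinite(W[:,2])]
d=W[:,:2]-e[:2]; X=d@xb[:2]; Y=d@yb[:2]; zt=115+o["ee_pos"][2]-G[2]; print("exp",e,zt)
m=(abs(X)<25)&(Y>-110)&(Y<25)&(abs(W[:,2]-zt)<6); X=X[m];Y=Y[m]; print(m.sum(),np.median(W[m,2]))
print("barrel x",np.percentile(X[Y>-10],[1,99]),"y",np.percentile(Y,[1,99.5])); s=Y<-20
print(np.polyfit(Y[s],X[s],1))
E
```

```text
[ 550.3 -158.8   74.8]
turn units [ 0.02  0.   -0.01] | shift units before turn [ 0.042 -0.016  0.052]  after turn [ 0.042 -0.016  0.052]
[ 493.7 -178.8   74.8]
turn units [ 0.02  0.   -0.01] | shift units before turn [ 0.043 -1.216  0.051]  after turn [ 0.044 -1.216  0.053]
[ 513.6 -235.4   74.8]
turn units [ 0.02  0.   -0.01] | shift units before turn [-0.964 -1.218  0.704]  after turn [-0.962 -1.218  0.707]
22.05 [ 551.1 -158.9   78.2] [-0.02  0.56  2.01 -1.06  0.62  0.54] [-0.   1.1 -2.9] 12.109155532931393
exp [ 602.7684992  -171.71111722   16.64381012] 131.64381011610052
319 130.62760805291168
barrel x [-13.45109105  12.1110117 ] y [-101.71786895   12.851042  ]
[-0.00076854 -0.4923556 ]
```

View pics/b1.png

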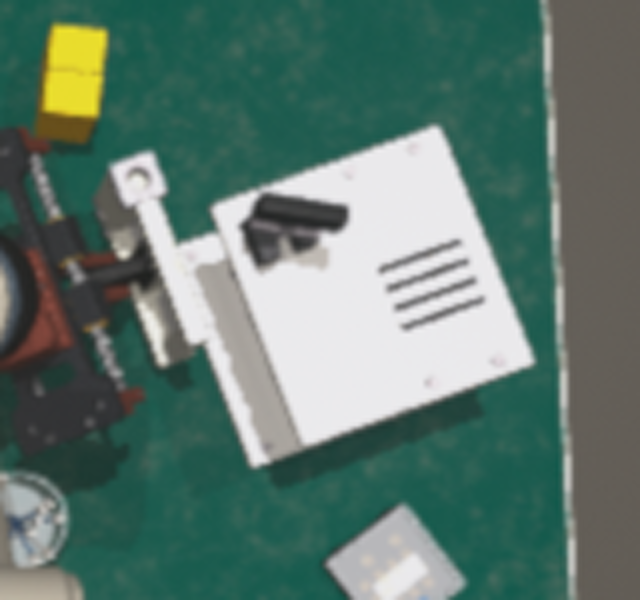

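The door is upright in front of bay B. Its top hole is at crop (138,180), and the stub sill and the jar at (20,520) are clear. I'll go in along bay x first, away from the jar, then slide along y.

Call:
step_arm(
  plan=[
    [-1, 0.02, 0, 0.035, 0, 0, 0],
    [-1, 0.025, 0, 0.035, 0, 0, 0],
    [-1, -0.12, 0, 0.08, 0, 0, 0],
    [-1, -0.2, 0, 0.13, 0, 0, 0],
    [-1, -0.2, 0, 0.13, 0, 0, 0],
    [-1, -0.2, 0, 0.13, 0, 0, 0],
    [-1, -0.2, 0, 0.13, 0, 0, 0],
    [-1, -0.1, 0, 0.06, 0, 0, 0],
    [-1, 0, 0, 0, 0, 0, 0],
    [-1, 0, 0, 0, 0, 0, 0],
  ],
)

```text
t: 23.4
ee_pos: [571.0, -216.1, 73.9]
orientation: [1.521, 2.152, -0.45]
ft_force: [-0.4, 0.4, -2.1]
width: 11.9
grasp_force: 30.0
```

```bash
python3 tb.py "[0.7,0,12]"
```

```text
[ 513.9 -236.    73.8]
turn units [ 0.01 -0.   -0.01] | shift units before turn [ 0.006 -1.21  -0.002]  after turn [ 0.007 -1.21  -0.   ]
23.4 [ 571.  -216.1   73.9] [-0.13  0.59  1.96 -1.08  0.58  0.45] [-0.4  0.4 -2.1] 11.856535755923728
```

Call:
step_arm(
  plan=[
    [-1, 0, -0.11, 0, 0, 0, 0],
    [-1, 0, -0.2, 0, 0, 0, 0],
    [-1, 0, -0.2, 0, 0, 0, 0],
    [-1, 0, -0.2, 0, 0, 0, 0],
    [-1, 0, -0.2, 0, 0, 0, 0],
    [-1, 0, -0.2, 0, 0, 0, 0],
    [-1, 0, -0.1, 0, 0, 0, 0],
    [-1, 0, 0, 0, 0, 0, 0],
    [-1, 0, 0, 0, 0, 0, 0],
  ],
)

```text
t: 24.52
ee_pos: [514.6, -236.5, 74.1]
orientation: [1.521, 2.151, -0.45]
ft_force: [0.2, -0.9, -2.7]
width: 12.0
grasp_force: 30.0
```

```bash
python3 tb.py "[0.7,0,12]"  "[0.7,0,0]"
```

```text
[ 513.9 -236.    73.8]
turn units [ 0.02  0.   -0.01] | shift units before turn [ 0.015 -0.011 -0.003]  after turn [ 0.015 -0.011 -0.003]
[ 513.9 -236.    61.8]
turn units [ 0.02  0.   -0.01] | shift units before turn [ 0.146 -0.011  0.198]  after turn [ 0.146 -0.011  0.198]
24.525 [ 514.6 -236.5   74.1] [-0.19  0.55  2.08 -1.22  0.52  0.55] [ 0.2 -0.9 -2.7] 11.978183590803726
```

Call:
step_arm(
  plan=[
    [-1, 0.01, -0.01, 0, 0, 0, 0],
    [-1, 0.03, 0, 0.04, 0, 0, 0],
    [-1, 0.03, 0, 0.05, 0, 0, 0],
    [-1, 0.03, 0, 0.05, 0, 0, 0],
    [-1, 0.03, 0, 0.04, 0, 0, 0],
    [-1, 0, 0, 0, 0, 0, 0],
    [-1, 0, 0, 0, 0, 0, 0],
  ],
)

```text
t: 25.4
ee_pos: [513.5, -236.2, 62.9]
orientation: [1.521, 2.152, -0.45]
ft_force: [0.8, -0.2, -2.4]
width: 12.1
grasp_force: 30.0
```

```bash
python3 tb.py "[0.7,0,0]"
```

```text
[ 513.9 -236.    61.8]
turn units [ 0.02  0.   -0.01] | shift units before turn [0.012 0.007 0.018]  after turn [0.012 0.007 0.017]
25.4 [ 513.5 -236.2   62.9] [-0.19  0.57  2.08 -1.26  0.52  0.6 ] [ 0.8 -0.2 -2.4] 12.056470526381915
```

Call:
step_arm(
  plan=[
    [-1, 0.012, 0, 0.02, 0, 0, 0],
    [-1, 0, 0, 0, 0, 0, 0],
    [-1, 0, 0, 0, 0, 0, 0],
  ],
)

```text
t: 25.78
ee_pos: [513.7, -236.2, 61.8]
orientation: [1.521, 2.152, -0.45]
ft_force: [0.4, -0.2, -2.3]
width: 11.7
grasp_force: 30.0
```

Call:
step_arm(
  plan=[
    [-1, 0.006, 0, 0.01, 0, 0, 0],
    [-1, 0.006, 0, 0.01, 0, 0, 0],
    [-1, 0, 0, 0, 0, 0, 0],
    [-1, 0, 0, 0, 0, 0, 0],
  ],
)

```text
t: 26.28
ee_pos: [513.7, -236.2, 61.8]
orientation: [1.521, 2.15, -0.451]
ft_force: [-4.9, 6.8, 13.2]
width: 11.9
grasp_force: 30.0
```

Call:
step_arm(
  plan=[
    [-1, -0.008, 0, -0.012, 0, 0, 0],
    [-1, 0, 0, 0, 0, 0, 0],
    [-0.3, 0, 0, 0, 0, 0, 0],
    [-0.3, 0, 0, 0, 0, 0, 0],
    [-0.3, 0, 0, 0, 0, 0, 0],
    [-0.3, 0, 0, 0, 0, 0, 0],
    [-0.3, 0, 0, -0.2, 0, 0, 0],
    [-0.3, 0, 0, -0.4, 0, 0, 0],
    [-0.3, 0, 0, -0.5, 0, 0, 0],
    [-0.3, 0, 0, -0.5, 0, 0, 0],
    [-0.3, 0, 0, -0.6, 0, 0, 0],
    [-0.3, 0, 0, -0.6, 0, 0, 0],
    [-0.3, 0, 0, -0.6, 0, 0, 0],
    [-0.3, 0, 0, -0.6, 0, 0, 0],
    [-0.3, 0, 0, 0, 0, 0, 0],
  ],
)

```text
t: 28.15
ee_pos: [477.9, -132.6, 231.0]
orientation: [1.519, 2.15, -0.446]
ft_force: [0.3, 0.1, -0.5]
width: 31.0
grasp_force: 0.0
```

```bash
cat > tt.py <<'E'
from hole import *
import sys
p,xb,yb,z=bay("b")
im=vision.get_image("top"); W=cloud(im); Q=W[175:275,395:505].reshape(-1,3); q=Q[(Q[:,2]>218)&(Q[:,2]<245)]
if len(q)>30:
    r=cv2.minAreaRect(q[:,:2].astype(np.float32)); print("bar",len(q),r)
# bar angle world ~78.4deg; its pinch x axis = angle-90
a=np.radians(float(sys.argv[1])-90); pin=np.array([np.cos(a),np.sin(a),0])
for h in (290,206): print(h); rel(p+[0,0,h],down(pin))
o=get_obs(); print(o["t"],o["ee_pos"].round(1),o["qpos"].round(2),o["ft_force"].round(1),o["width"])
E
python3 tt.py 78.4; python3 see.py top "(360,520,150,300)" b2.png
```

```text
bar 151 ((564.767578125, -248.10787963867188), (49.23374557495117, 12.730964660644531), 81.1977310180664)
290
turn units [1.32 4.68 4.4 ] | shift units before turn [-2.971  0.888  0.499]  after turn [-1.907  2.187 -1.202]
206
turn units [1.32 4.68 4.4 ] | shift units before turn [-2.056  0.884  1.908]  after turn [-1.907  2.187  0.478]
28.2 [ 477.5 -133.1  229.9] [ 0.03  0.19  2.1  -0.78  0.83  0.23] [-0.9  0.1 -0.3] 30.963917784591473
```

View pics/b2.png

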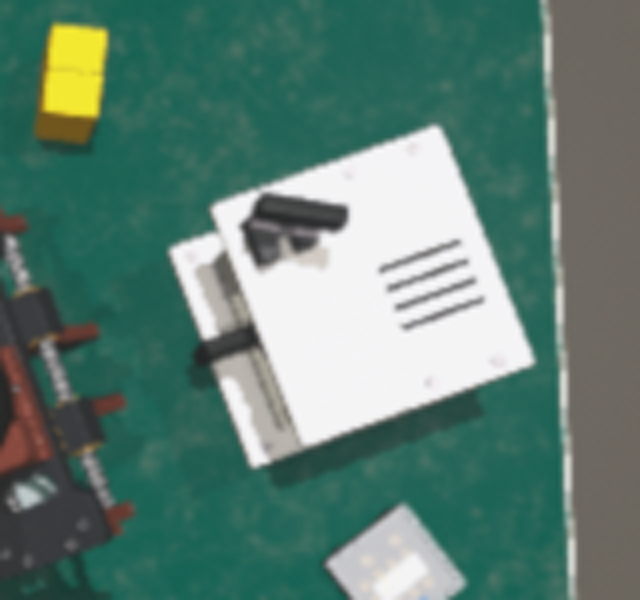

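The door is now closed on bay B: the panes are under the roof edge at crop (260,350), the fin at (225,345), and nothing else has moved. Next is pin B.

Call:
step_arm(
  plan=[
    [-0.3, 0, 0, -0.6, 0, 0, 0],
    [-0.3, 0, 0, -0.6, 0.08, 0.3, 0.28],
    [-0.3, 0, 0, 0, 0.16, 0.58, 0.55],
    [-0.3, 0, 0, 0, 0.16, 0.58, 0.55],
    [-0.3, 0, 0, 0, 0.16, 0.58, 0.55],
    [-0.3, 0, 0, 0, 0.16, 0.58, 0.55],
    [-0.3, 0, 0, 0, 0.16, 0.58, 0.55],
    [-0.3, 0, 0, 0, 0.16, 0.58, 0.55],
    [-0.3, 0, 0, 0, 0.16, 0.58, 0.55],
    [-0.3, 0, 0, 0, 0.12, 0.32, 0.1],
    [-0.3, 0, 0, 0, 0, 0, 0],
  ],
)

```text
t: 29.62
ee_pos: [465.8, -103.9, 278.1]
orientation: [-2.414, -2.005, 0.003]
ft_force: [0.3, -0.4, 0.6]
width: 30.7
grasp_force: 0.0
```

```bash
python3 tt.py 80
```

```text
bar 106 ((564.689453125, -248.541015625), (50.12952423095703, 12.85883903503418), 80.52155303955078)
290
turn units [-0.03 -0.   -0.08] | shift units before turn [-2.486  2.487 -0.244]  after turn [-2.509  2.465 -0.235]
206
turn units [-0.03 -0.   -0.08] | shift units before turn [-2.487  2.493  1.436]  after turn [-2.509  2.465  1.445]
29.675 [ 465.8 -103.5  278.3] [-0.24  0.14  1.89  0.    1.12 -0.06] [ 0.7  0.3 -0. ] 30.720736649716358
```

Call:
step_arm(
  plan=[
    [0, -0.3, 0.3, -0.2, -0.03, 0, -0.08],
    [0, -0.5, 0.5, -0.04, 0, 0, 0],
    [0, -0.5, 0.5, 0, 0, 0, 0],
    [0, -0.5, 0.5, 0, 0, 0, 0],
    [0, -0.4, 0.4, 0, 0, 0, 0],
    [0, -0.29, 0.27, 0, 0, 0, 0],
    [0, 0, 0, 0, 0, 0, 0],
    [0, 0, 0, 0, 0, 0, 0],
  ],
)

```text
t: 30.68
ee_pos: [565.8, -246.0, 291.2]
orientation: [-2.404, -2.022, -0.003]
ft_force: [-0.1, 0.9, -0.1]
width: 43.7
grasp_force: 0.0
```

```bash
python3 tt.py 80.5
```

```text
290
turn units [ 0.01 -0.01 -0.05] | shift units before turn [-0.051 -0.001  0.027]  after turn [-0.051 -0.001  0.028]
206
turn units [ 0.01 -0.01 -0.05] | shift units before turn [-0.053 -0.003  1.707]  after turn [-5.100e-02 -1.000e-03  1.708e+00]
30.725 [ 565.9 -246.   291.4] [-0.43  0.34  1.58  0.    1.21 -0.26] [ 0.9  0.6 -0.1] 43.779265313878845
```

Call:
step_arm(
  plan=[
    [0, -0.05, 0, 0.3, 0, 0, -0.05],
    [0, 0, 0, 0.5, 0, 0, 0],
    [0, 0, 0, 0.5, 0, 0, 0],
    [0, 0, 0, 0.4, 0, 0, 0],
    [0, 0, 0, 0, 0, 0, 0],
    [-1, 0, 0, 0, 0, 0, 0],
    [-1, 0, 0, 0, 0, 0, 0],
    [-1, 0, 0, 0, 0, 0, 0],
    [-1, 0, 0, 0, 0, 0, 0],
    [-1, 0, 0, 0, 0, 0, 0],
    [-1, 0, 0, 0, 0, 0, 0],
  ],
)

```text
t: 32.1
ee_pos: [566.3, -249.3, 207.1]
orientation: [2.398, 2.028, 0.003]
ft_force: [-1.7, 0.1, 5.2]
width: 11.9
grasp_force: 30.0
```

Call:
step_arm(
  plan=[
    [-1, 0, 0, -0.05, 0, 0, 0],
    [-1, 0, 0, -0.03, 0, 0, 0],
    [-1, 0, 0, 0, 0, 0, 0.47],
    [-1, 0, 0, 0, 0, 0, 1],
    [-1, 0, 0, 0, 0, 0, 1],
    [-1, 0, 0, 0, 0, 0, 1],
    [-1, 0, 0, 0, 0, 0, 1],
    [-1, 0, 0, 0, 0, 0, 1],
    [-1, 0, 0, 0, 0, 0, 1],
    [-1, 0, 0, 0, 0, 0, 1],
    [-1, 0, 0, 0, 0, 0, 0.9],
    [-1, 0, 0, 0, 0, 0, 0.5],
    [-1, 0, 0, 0, 0, 0, 0],
    [-1, 0, 0, 0, 0, 0, 0],
  ],
)

```text
t: 33.85
ee_pos: [565.8, -249.1, 209.9]
orientation: [-3.095, -0.533, -0.002]
ft_force: [1.9, -1.2, -8.4]
width: 11.9
grasp_force: 30.0
```

```bash
python3 tt.py 19.4
```

```text
290
turn units [-0.   -0.01  0.02] | shift units before turn [-0.002 -0.016 -1.6  ]  after turn [-0.004 -0.015 -1.6  ]
206
turn units [-0.   -0.01  0.02] | shift units before turn [-0.004 -0.015  0.08 ]  after turn [-0.004 -0.015  0.08 ]
33.9 [ 565.8 -249.1  210. ] [-0.43  0.43  1.66  0.    1.06  0.79] [ 1.  -1.4 -9.9] 11.752415779812816
```

Call:
step_arm(
  plan=[
    [-1, 0, 0, 0.1, 0, 0, 0.02],
    [-1, 0, 0, 0.1, 0, 0, 0],
    [-1, 0, 0, 0.1, 0, 0, 0],
    [-1, 0, 0, 0.1, 0, 0, 0],
    [-1, 0, 0, 0.08, 0, 0, 0],
    [-1, 0, 0, 0, 0, 0, 0],
    [-1, 0, 0, 0, 0, 0, 0],
  ],
)

```text
t: 34.78
ee_pos: [566.0, -249.2, 186.5]
orientation: [-3.097, -0.527, -0.003]
ft_force: [-0.2, -1.0, -5.7]
width: 11.9
grasp_force: 30.0
```

Call:
step_arm(
  plan=[
    [-1, 0, 0, 0.06, 0, 0, 0],
    [-1, 0, 0, 0.03, 0, 0, 0],
    [-1, 0, 0, 0, 0, 0, 0],
    [-1, 0, 0, 0, 0, 0, 0],
    [0, 0, 0, 0, 0, 0, 0],
    [0, 0, 0, 0, 0, 0, 0],
    [0, 0, 0, 0, 0, 0, 0],
    [0, 0, 0, -0.3, 0, 0, 0],
    [0, 0, 0, -0.6, 0, 0, 0],
    [0, 0, 0, -0.6, 0, 0, 0],
    [0, 0, 0, -0.6, 0, 0, 0],
    [0, -0.6, 0, 0, 0, 0, 0],
    [0, -0.6, 0, 0, 0, 0, 0],
    [0, -0.6, 0, 0, 0, 0, 0],
    [0, -0.6, 0, 0, 0, 0, 0],
    [0, 0, 0, 0, 0, 0, 0],
  ],
)

```text
t: 36.78
ee_pos: [451.8, -289.5, 288.0]
orientation: [3.097, 0.524, 0.005]
ft_force: [0.7, 0.2, -0.3]
width: 44.1
grasp_force: 0.0
```

```bash
python3 see.py top "(240,510,140,320)" b3.png
python3 - <<'E'
import cv2; c=cv2.imread("pics/b3.png"); cv2.imwrite("pics/b3s.png",cv2.resize(c,(800,533)))
from m import *
print(get_obs()["ee_pos"])
W=cloud(vision.get_image("top")); p,xb,yb,z=bay("b"); d=W-p; X=d@xb;Y=d@yb
for k in "ab":
    p,xb,yb,z=bay(k); d=W-p; X=d@xb;Y=d@yb
    m=(abs(X)<32)&(abs(Y)<32)&(W[...,2]>195)&(W[...,2]<245); q=W[m]
    if len(q): print(k,len(q),np.percentile(q[:,2],[50,90]),cv2.minAreaRect(q[:,:2].astype(np.float32)))
W0=cloud(dict(np.load("top0.npz")))
for nm,(u0,u1,v0,v1) in dict(jar=(348,382,264,298),decoy=(285,335,272,320),yellow=(365,390,150,190),wafer=(160,220,195,250),calc=(198,240,255,310),chip=(435,480,270,315)).items():
    print(nm,[np.nanmean(w[v0:v1,u0:u1].reshape(-1,3)[w[v0:v1,u0:u1].reshape(-1,3)[:,2]>10],0).round(1) for w in (W0,W)])
E
```

```text
[ 452.88988562 -289.39927948  287.93079493]
a 166 [230.47785343 234.60841811] ((585.05908203125, 121.6493911743164), (50.61579895019531, 13.569007873535156), 84.65058135986328)
b 140 [204.6486125  208.82639066] ((564.5574951171875, -247.92520141601562), (49.213340759277344, 12.98532772064209), 19.204015731811523)
jar [array([ 403. , -103.7,   70.1]), array([ 403.1, -103.7,   70.6])]
decoy [array([358.6,  27.7,  85.2]), array([358.6,  27.6,  84.8])]
yellow [array([ 677.2, -138.7,   66.4]), array([ 677.2, -138.6,   66.4])]
wafer [array([558.2, 337. ,  17.4]), array([557.7, 337. ,  17.4])]
calc [array([404.3, 261.5,  12.8]), array([402.6, 261.5,  12.8])]
chip [array([ 373.5, -341. ,   17.4]), array([ 357. , -180.1,  696.4])]
```

View pics/b3s.png

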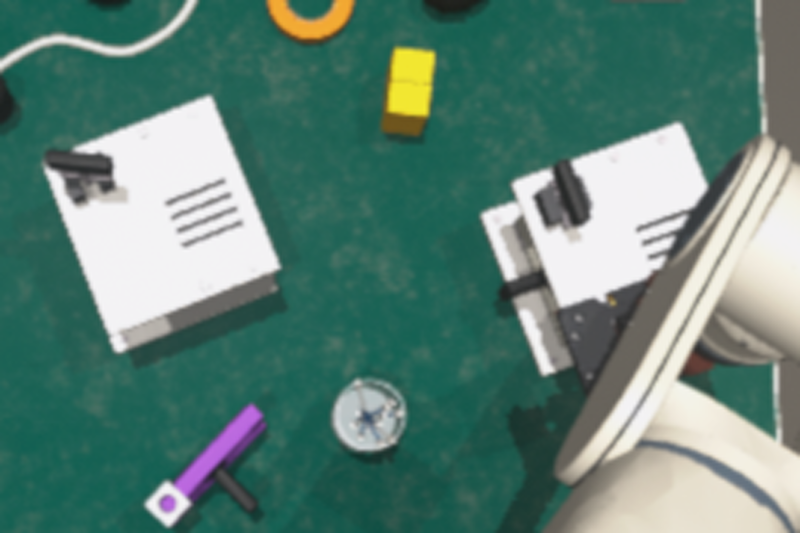

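Pin B's T-handle at (570,190) is back along the slot. Its top is at about 205 mm, matching pin A's height when home. The door is closed at (530,290) with nothing disturbed, and the arm is clear.

```bash
python3 -c "
from workcell import ctrl; print(ctrl.close_job())"
```

```text
the job is handed in; nothing more can be done
None
```

The guard door now stands closed on bay B with its hinge pin sprung fully down into it, bay A's pin is parked up, no bystander I could check had moved (the arm hid the chip box), and the job was handed in at about 37 s.

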